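# Run the drilling-guide carriage to the red stop

### The job

The next hole is drilled at the red stop. With your fingertips, press down the blue pad in the middle of the drilling-guide carriage to free its brake, and with the pad held down push the carriage along its rail until it rests right against the red stop; then let the pad come up again so that the brake holds. Never force the carriage along with the pad up, and leave everything else on the bench where it is.

Things in the scene. Friction and masses are not known exactly. Their poses are not given: they have to be found in the camera images.
- jig: Drilling jig fixed to the bench: grey board 220 x 540 x 18 mm with an aluminium T rail (36 wide, 500 long, its top 44 mm above the bench) and a wooden slat, its top at 30 mm, 85 mm in front of the rail. Origin on the bench under the middle of the rail; its y axis runs along the rail, its x axis across it, away from the robot. The board reaches from x = -125 to +95 mm.
- carriage_mid (a point): Middle of the grey carriage riding on the rail, 68 mm above the bench; axes as the jig's. It is 64 mm across the rail and 100 mm long. At each end stands a cheek 18 mm thick (along the rail), 64 mm wide, its top 82 mm above the bench; between them a recess 64 mm long, open at both sides, floored by the blue pad. A guide arm with a steel drill bush reaches 96 mm to -x over the slat, 57 mm high.
- pad_top (a point): Centre of the top of the blue press pad in the middle of the carriage (it moves with the pad): 50 mm across the rail, 60 mm along it, flat. 72 mm above the bench when up, 10 mm below the tops of the cheeks.
- pad (a joint): How far the pad is pressed, m: 0 up (brake on), 0.006 fully down. Its spring needs about 15 N to start and 17 N to be fully down, where it meets a hard stop. Brake on, the carriage withstands 11 to 18 N along the rail; it is free as soon as the pad is down by 1 mm or more, and held again when the pad is let up.
- carriage (a joint): Place of the carriage along the rail, m: 0 in the middle, growing along the jig's y axis. With the pad down it runs easily (about 1 N plus 6 N per m/s).
- red_stop_mid (a point): Point in the middle of the red stop, 68 mm above the bench. The stop is a red block clamped over the rail at either end, 64 mm wide across the rail and 30 mm along it, its top at 62 mm with a red knob (26 mm across) up to 74 mm. Fixed. Carriage against it: 65 mm between carriage_mid and this point.
- yellow_stop_mid (a point): The same on the yellow stop, alike but yellow, at the other end; fixed and not wanted now.
- dowel: Loose wooden dowel with round ends, 12 mm thick, 72 mm overall, lying along the rail on the board behind it. Origin on its underside, in the middle. Leave alone.
- offcut: Loose dark wood offcut 22 x 50 x 20 mm on the board behind the rail. Origin under its middle. Leave alone.
- glue: Loose yellow glue bottle, 52 mm across, 140 mm high, on the bench to the left. Origin under its middle. Leave alone.
- hammer: Loose hammer lying on the bench to the right. Leave alone.
- sander: Loose cork sanding block 65 x 110 x 32 mm, beyond the jig. Origin under its middle. Leave alone.
- jar: Loose glass jar with a green cap, 60 mm across, 75 mm high, beyond the jig. Origin under its middle. Leave alone.
- screwdriver: Loose screwdriver lying on the bench to the left of the jig, along x. Leave alone.

How it is judged:
By the outcome, as a careful person would: the job done as asked, in the order asked, and still so for the second after the job is handed in, with the robot touching nothing.
It also fails if it takes over 38 s, if anything falls off the work surface, if the arm or the gripper's body presses on something with over 40 N, if the wrist force passes 120 N, or if a joint passes its speed limit or range.

### The arm

A 6-joint arm with a two-finger parallel gripper is mounted at the origin on the work surface. World frame = base frame: x ahead of the robot, y to its left, z up, the work surface at z = 0. Lengths are in m, angles in rad, forces in N, time in s.
With the tool pointing down it reaches from about 0.35 to 0.85 m from the base axis. Payload 8.1 kg.
Tool frame: the origin (TCP) lies on the centre line of the jaws, within the pads' length; the fingertips stand robot.finger_overhang ahead of it and the grasp point (between the pads) lies 5 mm behind it (robot.finger_overhang is the distance from the TCP to the fingertips, in m); z points along the fingers, y is the direction in which the jaws open and shut (so a half turn about z gives the same grasp; the last joint's range is limited). The gripper opens to 93 mm and grips with 3 to 60 N. Pads are 15 mm wide; open, the fingers measure 128 mm over their backs; the gripper's body (75 mm by 188 mm) begins 65 mm behind the grasp point.
Start: joints at [-1.42, 0.13, 1.488, -0, 1.523, -0.085], TCP at [0.14, -0.583, 0.233] pointing down, gripper open.
Joint ranges: [-2.96, 2.96], [-0.89, 2.26], [0.02, 2.5], [-1.34, 4.48], [0, 2.73], [-2.66, 2.66]. Speed limits (rad/s): [2.39, 2.39, 2.79, 3.14, 3.14, 3.14].

### API

Orientations are given as a rotation vector (axis times angle).
In Python, from plant import robot gives the robot as it stands. The module is installed in compiled form; this text tells all that it offers.
- The arm moves only by the tool carry_out, never from a script. Its argument "commands" is a list that holds one entry, the list of rows, each a list of 4 numbers: the shift along the tool's x, y, z in cm, then the turn about the tool's z in degrees. In form: [[[tx, ty, tz, roll], ...]]. A call has 1 to 20 rows; each row shifts and turns the commanded pose from where the row before left it, along the tool's axes as they then stand; what a row does not reach is not made up. A row lasts 1/12 s, in which the tool goes at most 41.7 mm and 7.16 degrees, less where a joint would pass 70% of its speed; a pose out of reach is approached as far as the arm can. A call is refused whole if a number of a shift passes 4.17 or a number of a turn 7.16, either way. A call with a gripper value outside its range is refused whole. "claw" is the finger opening in cm, from 0 to 9.3, set as the call begins (left out, the last holds). The fingers move at their own pace and stop on an object; "grip_force" is the grip in N (left out, the last holds). Time passes only in rows, so rows that do not move let the fingers close. It gives the time, the measured TCP pose, the force and the opening at its end, in the units of the state.
- robot.read_state(): the state, without advancing time (a new reading comes with each control period).
- robot.read_camera(name): name is "scene" or "top"; returns the picture (420x560x3 uint8, red, green, blue); there is no depth.
- robot.camera_params(name): a dict with "mtx" (3x3 intrinsics, pixels), "R" (3x3) and "t" (3): a world point X has camera coordinates R X + t. Camera axes: x right, y down, z forward; pixel columns grow to the right and rows downward; lengths in m; the calibration is good to about 2 mm. A picture is of the moment at which its call begins. camera_params takes no time and is no camera call.
- robot.close_job(): hands the job in, once; it reports no verdict.
The state is a dict: "t": time; "q": joint angles; "dq": joint speeds; "joint_torque": joint torques, N m; "tool_pos": TCP position; "orientation": TCP orientation; "force": force on the tool from outside, world axes, zero at the start; "wrist_torque": the same for the moment, N m; "opening": finger opening in m.
Only numpy, scipy, OpenCV 4.12 (cv2) and the standard library are available. Lean on these libraries where they do the work, as an engineer would, in place of code of your own. Each camera call takes 0.05 s, during which the arm holds its last target.

## Working session

There is one attempt and no reset: what is moved stays moved. The work goes in short steps, Python scripts to look and compute and a tool call to move; the robot and the scene stay as the last step left them, time stands still between calls to the robot, and variables do not carry over. Pictures are saved under pics/ and viewed, and the job is handed in when it is done.

Besides the shell and the picture viewer there is one more tool, called after ">>>" as name(argument=value, ...), one argument or row to a line, values as JSON. carry_out: Moves the arm, as the interface text tells. Its arguments: {"type":"object","properties":{"commands":{"type":"array","items":{"type":"array","items":{"type":"array","items":{"type":"number"}}}},"claw":{"type":"number"},"grip_force":{"type":"number"}},"required":["commands"]}

```bash
mkdir -p pics; python3 - <<'E'
from plant import robot
import cv2
print(robot.finger_overhang)
for n in("scene","top"):
    cv2.imwrite(f"pics/{n}0.png",robot.read_camera(n)[:,:,::-1])
    print(robot.camera_params(n))
s=robot.read_state()
print(s)
E
```

```text
0.014
{'mtx': array([[394.14161287,   0.        , 280.76227372],
       [  0.        , 394.14161287, 209.93389192],
       [  0.        ,   0.        ,   1.        ]]), 'R': array([[-0.17346024,  0.98482683,  0.00525878],
       [ 0.84141153,  0.15097082, -0.51887806],
       [-0.51179896, -0.08557992, -0.85483209]]), 't': array([ 0.12551277, -0.50615916,  1.45910878])}
{'mtx': array([[401.5072722 ,   0.        , 283.31505459],
       [  0.        , 401.5072722 , 208.12037917],
       [  0.        ,   0.        ,   1.        ]]), 'R': array([[ 0.01864425, -0.99972919, -0.0139259 ],
       [-0.9875426 , -0.01623682, -0.15651189],
       [ 0.1562434 ,  0.01667046, -0.98757789]]), 't': array([0.01218708, 0.65911228, 1.01024655])}
{'t': 0.1, 'q': array([-1.42039541e+00,  1.31088027e-01,  1.48920118e+00, -3.19252361e-05,
        1.52299893e+00, -8.53906970e-02]), 'dq': array([-0.00042858, -0.00100582, -0.00083375,  0.0004894 , -0.00048736,
        0.00106223]), 'joint_torque': array([ 1.34260812e-03, -5.61341643e+01, -4.93094838e+01,  7.70488777e-02,
        2.90977734e-02, -7.21954984e-05]), 'tool_pos': array([ 0.14010743, -0.58289202,  0.23167399]), 'orientation': array([-3.11810269e+00, -3.69326412e-01,  1.36542798e-04]), 'force': array([-0.75120757, -0.07351558,  0.2952234 ]), 'wrist_torque': array([ 0.04631775, -0.0041452 ,  0.00332087]), 'opening': 0.09334893995327817}
```

View pics/scene0.png

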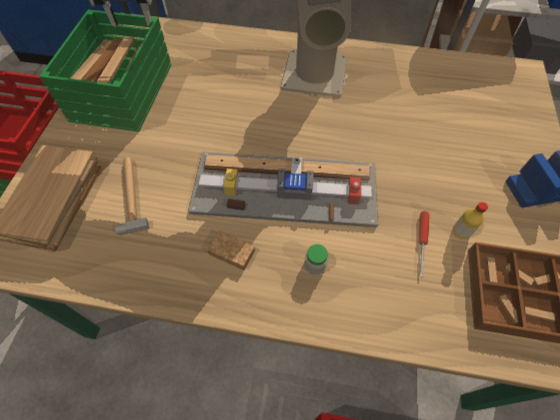

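View pics/top0.png

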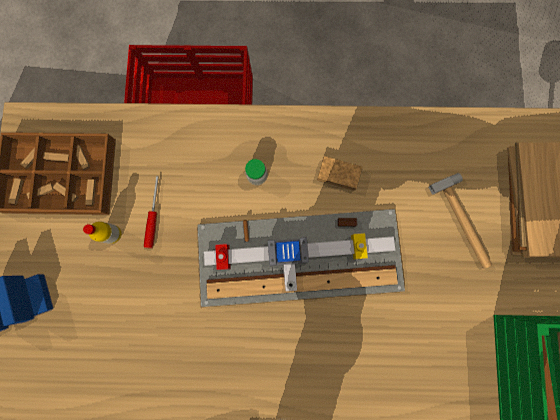

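The top view shows the red stop at (222,256), the carriage with its blue pad at (288,251) and the yellow stop at (361,246). I'll enlarge it.

```bash
python3 - <<'E'
import cv2
a=cv2.imread("pics/top0.png")[200:310,190:410]
cv2.imwrite("pics/top0c.png",cv2.resize(a[20:80,10:110],None,fx=8,fy=8,interpolation=cv2.INTER_CUBIC))
cv2.imwrite("pics/top0d.png",cv2.resize(a,None,fx=3.6,fy=3.6,interpolation=cv2.INTER_CUBIC))
b=cv2.imread("pics/scene0.png")[150:225,265:365]
cv2.imwrite("pics/scene0c.png",cv2.resize(b,None,fx=8,fy=8,interpolation=cv2.INTER_CUBIC))
E
```

```text
(no output)
```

View pics/top0c.png

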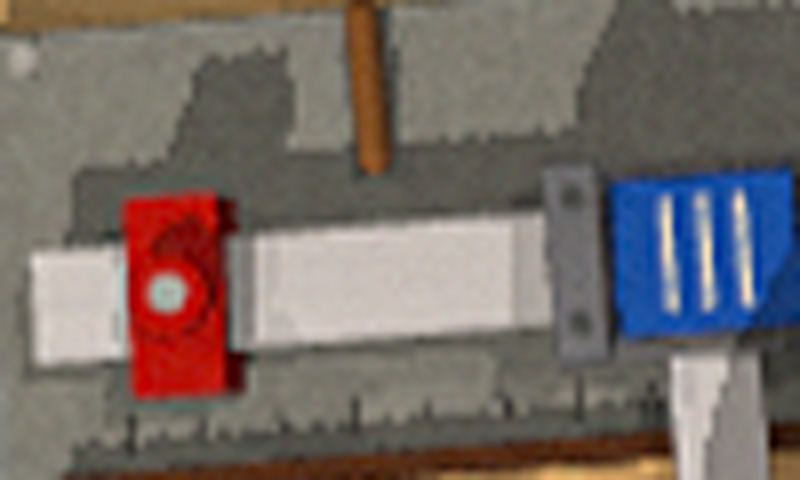

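View pics/top0d.png

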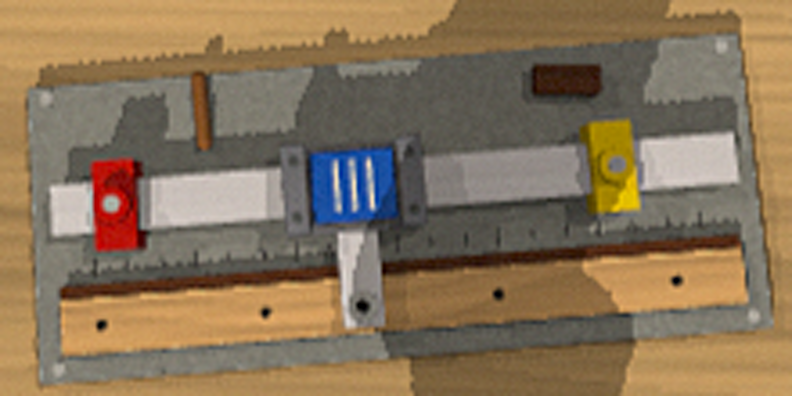

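View pics/scene0c.png

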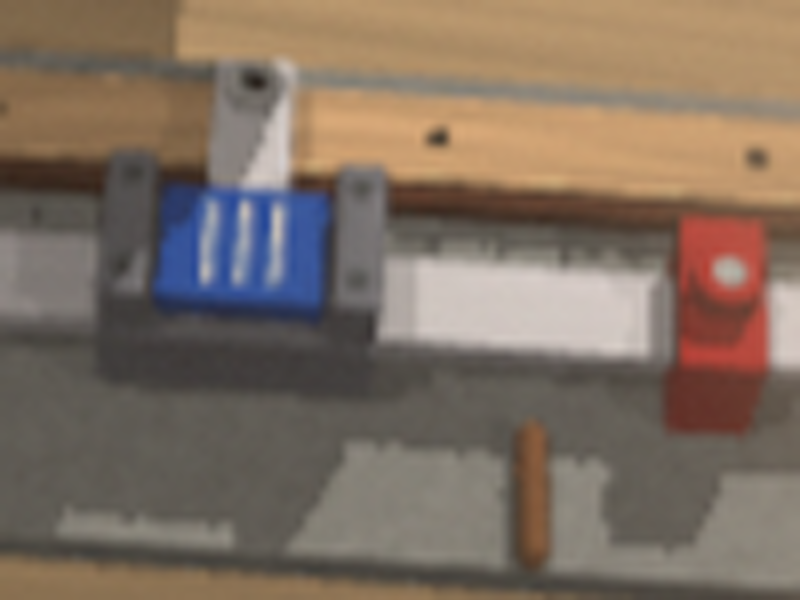

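```bash
cat > h.py <<'E'
import numpy as np
from plant import robot
def ray(n,px,z):
    c=robot.camera_params(n);R,t=c["R"],c["t"]
    o=-R.T@t; d=R.T@np.linalg.solve(c["mtx"],[px[0],px[1],1.]); s=(z-o[2])/d[2]
    return o+s*d
def crop(u,v,f,x0,y0): return ((u+.5)/f-.5+x0,(v+.5)/f-.5+y0)
E
python3 - <<'E'
from h import *
np.set_printoptions(precision=4,suppress=True)
T=lambda u,v,z:ray("top",crop(u,v,8,200,220),z)
D=lambda u,v,z:ray("top",crop(u,v,3.6,190,200),z)
S=lambda u,v,z:ray("scene",crop(u,v,8,265,150),z)
def show(n,*p): 
    p=np.array(p);print(n,p[:,:2].tolist() if 0 else p[:,:2].round(4).tolist(),p.mean(0)[:2])
show("cheekL top",T(545,168,.082),T(597,163,.082),T(610,352,.082),T(562,360,.082))
show("cheekR top",D(397,137,.082),D(421,135,.082),D(426,207,.082),D(402,210,.082))
show("pad top",D(309,153,.072),D(389,149,.072),D(397,217,.072),D(314,224,.072))
show("pad scene",S(165,185,.072),S(330,190,.072),S(325,318,.072),S(155,303,.072))
show("cheekRed scene",S(338,165,.082),S(386,170,.082),S(378,312,.082),S(335,308,.082))
show("cheekY scene",S(112,150,.082),S(157,155,.082),S(148,303,.082),S(102,298,.082))
show("red top",T(125,200,.062),T(215,192,.062),T(230,392,.062),T(135,397,.062))
show("red scene",S(682,216,.062),S(765,220,.062),S(765,372,.062),S(670,368,.062))
show("knob top",T(167,293,.074)); show("knob scene",S(729,270,.074))
show("yel knob",D(617,165,.074))
show("dowel",T(375,170,.006),T(363,0,.006)); show("dowel s",S(530,425,.006),S(535,568,.006))
show("board",D(30,88,.018),D(738,36,.018),D(770,326,.018),D(42,384,.018))
show("rail",D(50,186,.044),D(737,133,.044),D(740,182,.044),D(53,237,.044))
E
```

```text
cheekL top [[0.57, 0.0614], [0.5719, 0.0449], [0.5126, 0.0395], [0.5098, 0.0545]] [0.5411 0.0501]
cheekR top [[0.5787, -0.0203], [0.5804, -0.0372], [0.5301, -0.0412], [0.5277, -0.0244]] [ 0.5542 -0.0308]
pad top [[0.5671, 0.0419], [0.5709, -0.015], [0.5231, -0.0213], [0.5171, 0.0372]] [0.5445 0.0107]
pad scene [[0.5229, -0.0228], [0.5146, 0.0358], [0.5699, 0.0419], [0.5742, -0.0177]] [0.5454 0.0093]
cheekRed scene [[0.5106, 0.0375], [0.5098, 0.0547], [0.571, 0.06], [0.572, 0.0451]] [0.5409 0.0493]
cheekY scene [[0.5183, -0.043], [0.5177, -0.0268], [0.5814, -0.019], [0.5821, -0.0351]] [ 0.5499 -0.031 ]
red top [[0.5588, 0.1982], [0.5619, 0.1691], [0.498, 0.1617], [0.4959, 0.1921]] [0.5286 0.1803]
red scene [[0.4962, 0.1621], [0.4926, 0.1918], [0.5584, 0.1964], [0.5626, 0.1635]] [0.5275 0.1784]
knob top [[0.5287, 0.1812]] [0.5287 0.1812]
knob scene [[0.5258, 0.1793]] [0.5258 0.1793]
yel knob [[0.5623, -0.1762]] [ 0.5623 -0.1762]
dowel [[0.5741, 0.1235], [0.6324, 0.1296]] [0.6033 0.1265]
dowel s [[0.5584, 0.1202], [0.6183, 0.1285]] [0.5884 0.1243]
board [[0.6164, 0.2558], [0.665, -0.2784], [0.4505, -0.2965], [0.3985, 0.2357]] [ 0.5326 -0.0209]
rail [[0.5417, 0.2314], [0.5892, -0.2691], [0.5536, -0.2704], [0.5049, 0.2274]] [ 0.5474 -0.0202]
```

>>> carry_out(
  commands=[
    [[0,0,0,4],[0,0,0,3.9],[2.55,-3.05,0,0],[2.55,-3.05,0,0],[2.55,-3.05,0,0],[2.55,-3.05,0,0],[2.55,-3.05,0,0],[2.55,-3.05,0,0],[2.55,-3.05,0,0],[2.55,-3.05,0,0],[2.55,-3.05,0,0],[2.55,-3.05,0,0],[2.55,-3.05,0,0],[2.55,-3.05,0,0],[2.55,-3.05,0,0],[2.55,-3.05,0,0],[2.55,-3.05,0,0],[2.55,-3.05,0,0],[2.55,-3.05,0,0],[2.55,-3.05,0,0]],
  ],
  claw=0,
  grip_force=30,
)

```text
t: 1.77
tool_pos: [0.5439, 0.0099, 0.2322]
orientation: [-3.138, -0.154, 0.001]
force: [-0.3, -1.0, 1.1]
opening: 0.0004
```

>>> carry_out(
  commands=[
    [[0,0,0,0],[0,0,0,0]],
  ],
)

```text
t: 1.93
tool_pos: [0.5434, 0.0098, 0.2316]
orientation: [-3.137, -0.16, 0.003]
force: [-0.8, 0.5, 0.9]
opening: 0.0001
```

```bash
python3 - <<'E'
from h import *
import cv2
np.set_printoptions(precision=4,suppress=True)
from scipy.spatial.transform import Rotation as Ro
s=robot.read_state();print(s["t"],s["tool_pos"],s["force"],s["opening"]);print(Ro.from_rotvec(s["orientation"]).as_matrix())
print(ray("top",crop(375,170,8,200,220),.024),ray("scene",crop(530,425,8,265,150),.024))
a=robot.read_camera("scene")[:,:,::-1]
cv2.imwrite("pics/s1.png",cv2.resize(a[100:250,200:400],None,fx=4,fy=4))
E
```

```text
1.9333 [0.5434 0.0098 0.2316] [-0.8137  0.4517  0.9399] 8.312043633758938e-05
[[ 0.9948  0.1015 -0.002 ]
 [ 0.1015 -0.9948  0.0002]
 [-0.002  -0.0004 -1.    ]]
[0.5727 0.1216 0.024 ] [0.5701 0.1194 0.024 ]
```

View pics/s1.png

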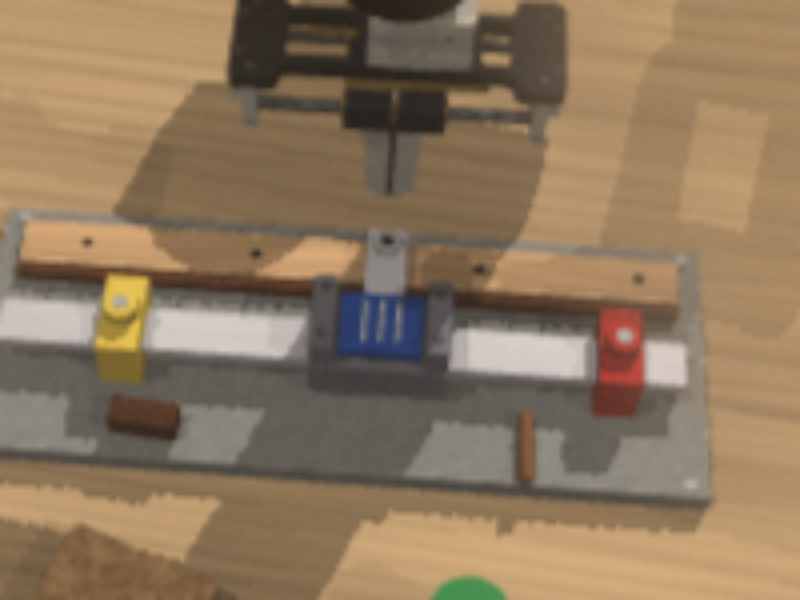

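The fingertips (390,190) are above the pad (382,325). The dowel's near end is about 38 mm behind the rail's centre line, so the carriage (±32 mm) will clear it. Descending.

>>> carry_out(
  commands=[
    [[0.1,0,3,0],[0,0,3,0],[0,0,3,0],[0,0,2.5,0],[0,0,1.5,0],[0,0,0.7,0],[0,0,0.3,0],[0,0,0,0],[0,0,0,0]],
  ],
)

```text
t: 2.73
tool_pos: [0.5451, 0.0073, 0.0941]
orientation: [3.138, 0.153, 0.003]
force: [0.5, 0.4, -0.1]
opening: 0.0005
```

>>> carry_out(
  commands=[
    [[0,0,0.2,0],[0,0,0.2,0],[0,0,0.2,0],[0,0,0,0],[0,0,0,0]],
  ],
)

```text
t: 3.15
tool_pos: [0.5442, 0.008, 0.0866]
orientation: [-3.138, -0.154, 0.0]
force: [-0.6, 0.6, -0.4]
opening: 0.001
```

```bash
python3 - <<'E'
from h import *
import cv2
a=robot.read_camera("scene")[:,:,::-1]
cv2.imwrite("pics/s2.png",cv2.resize(a[100:250,200:400],None,fx=4,fy=4))
b=robot.read_camera("top")[:,:,::-1]
cv2.imwrite("pics/t2.png",cv2.resize(b[200:310,190:410],None,fx=3.6,fy=3.6))
E
```

```text
(no output)
```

View pics/s2.png

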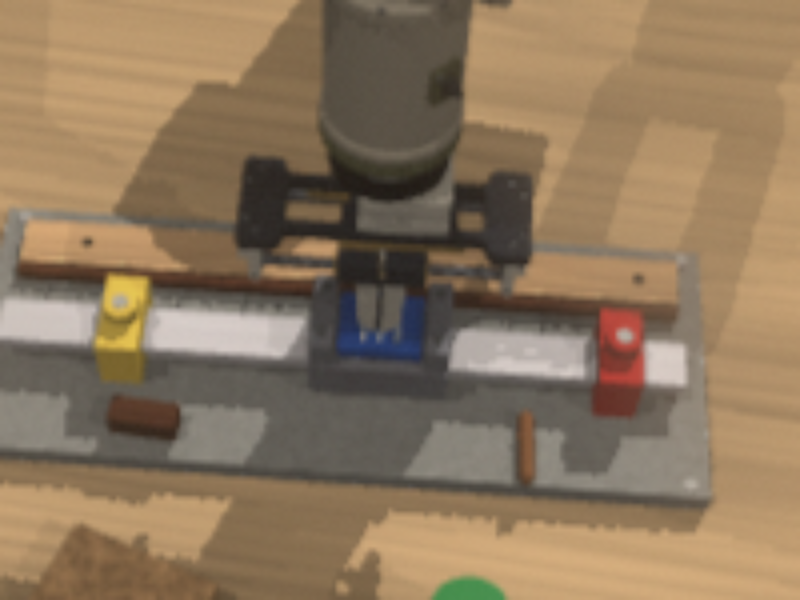

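The fingertips are centred in the recess at about (380,330), just above the pad. Pressing in small steps.

>>> carry_out(
  commands=[
    [[0,0,0.15,0],[0,0,0.15,0],[0,0,0,0],[0,0,0,0]],
  ],
)

```text
t: 3.58
tool_pos: [0.5448, 0.0079, 0.0855]
orientation: [3.138, 0.154, 0.001]
force: [-6.9, 1.1, 15.2]
opening: 0.0009
```

>>> carry_out(
  commands=[
    [[0,0,0.1,0],[0,0,0.1,0],[0,0,0,0],[0,0,0,0]],
  ],
)

```text
t: 3.92
tool_pos: [0.5449, 0.0079, 0.0836]
orientation: [3.138, 0.154, 0.002]
force: [-7.7, -0.5, 16.6]
opening: 0.0005
```

>>> carry_out(
  commands=[
    [[0,0,0.1,0],[0,0,0.1,0],[0,0,0.1,0],[0,0,0,0],[0,0,0,0]],
  ],
)

```text
t: 4.33
tool_pos: [0.5449, 0.0079, 0.0808]
orientation: [3.138, 0.154, 0.002]
force: [-6.6, 0.1, 15.3]
opening: 0.0003
```

>>> carry_out(
  commands=[
    [[0,0,0.1,0],[0,0,0.1,0],[0,0,0,0],[0,0,0,0]],
  ],
)

```text
t: 4.67
tool_pos: [0.5451, 0.0077, 0.0801]
orientation: [3.137, 0.154, 0.002]
force: [-12.5, -0.2, 26.9]
opening: 0.0007
```

Pad at the hard stop at about 27 N. Now the push along the rail (−tool y).

>>> carry_out(
  commands=[
    [[0,-0.1,0,0],[0,-0.2,0,0],[0,-0.3,0,0],[0,-0.3,0,0],[0,-0.3,0,0],[0,-0.2,0,0],[0,-0.1,0,0],[0,0,0,0]],
  ],
)

```text
t: 5.33
tool_pos: [0.5437, 0.0227, 0.0801]
orientation: [3.137, 0.154, 0.002]
force: [-13.2, -1.3, 27.4]
opening: 0.0004
```

```bash
python3 - <<'E'
from h import *
import cv2
s=robot.read_state();print(s["t"],s["tool_pos"],s["force"])
b=robot.read_camera("top")[:,:,::-1]
cv2.imwrite("pics/t3.png",cv2.resize(b[200:310,190:410],None,fx=3.6,fy=3.6))
a=robot.read_camera("scene")[:,:,::-1]
cv2.imwrite("pics/s3.png",cv2.resize(a[150:225,265:365],None,fx=8,fy=8,interpolation=cv2.INTER_CUBIC))
E
```

```text
5.3333 [0.54370145 0.02266685 0.08008005] [-13.18798747  -1.26324933  27.41406366]
```

View pics/s3.png

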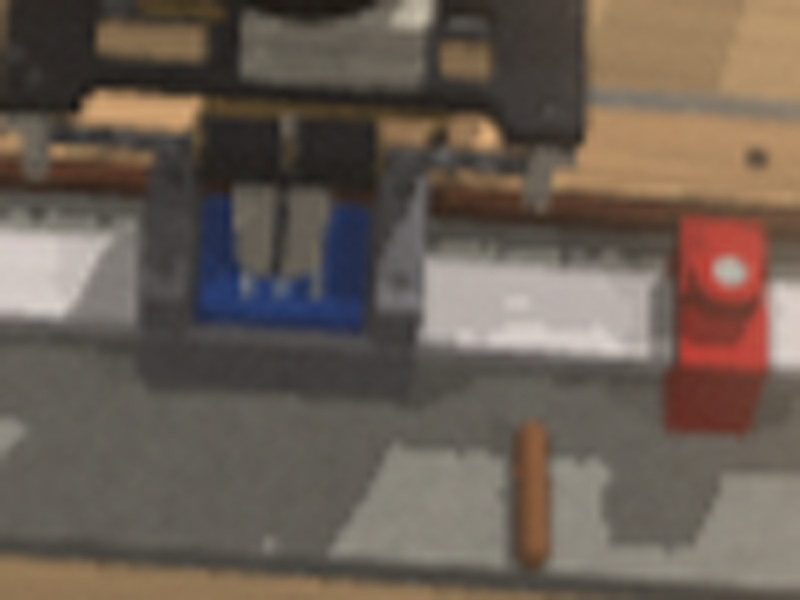

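The carriage follows the fingertips: its right edge went from 378 to about 418, which is about 15 mm, with the pad visibly down. Continuing.

>>> carry_out(
  commands=[
    [[0,-0.2,0,0],[0,-0.4,0,0],[0,-0.5,0,0],[0,-0.5,0,0],[0,-0.5,0,0],[0,-0.5,0,0],[0,-0.5,0,0],[0,-0.5,0,0],[0,-0.5,0,0],[0,-0.5,0,0],[0,-0.5,0,0],[0,-0.5,0,0],[0,-0.5,0,0],[0,-0.5,0,0],[0,-0.4,0,0],[0,-0.3,0,0],[0,-0.2,0,0],[0,-0.1,0,0],[0,0,0,0]],
  ],
)

```text
t: 7.02
tool_pos: [0.5365, 0.0989, 0.0801]
orientation: [-3.138, -0.155, -0.003]
force: [-11.2, -0.4, 26.8]
opening: 0.0006
```

```bash
python3 - <<'E'
from h import *
import cv2
s=robot.read_state();print(s["t"],s["tool_pos"],s["force"])
a=robot.read_camera("scene")[:,:,::-1]
cv2.imwrite("pics/s4.png",cv2.resize(a[150:225,285:385],None,fx=8,fy=8,interpolation=cv2.INTER_CUBIC))
E
```

```text
7.0167 [0.53645871 0.09888835 0.08010218] [-11.18787201  -0.39190916  26.78523756]
```

View pics/s4.png

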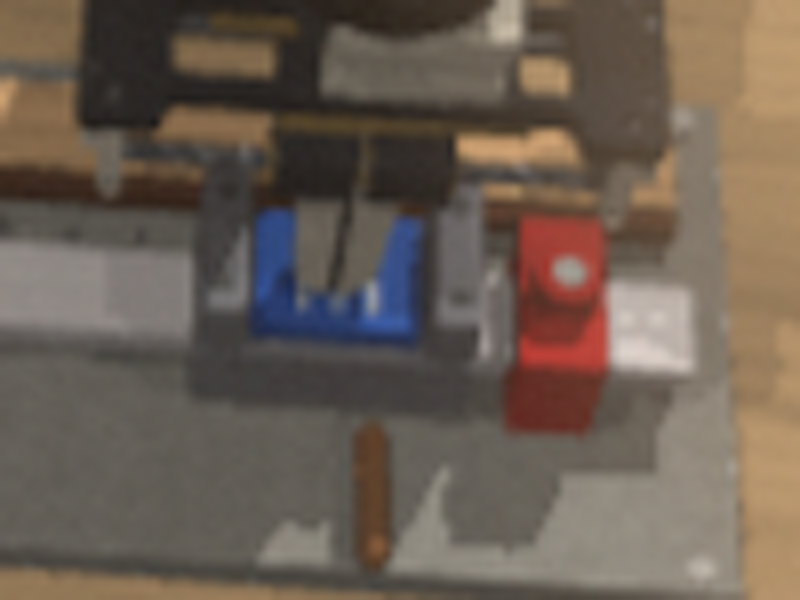

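The gap to the stop is about 15 mm (480 to 518) and the carriage has cleared the dowel. Approaching slowly now and watching the force along the rail.

>>> carry_out(
  commands=[
    [[0,-0.15,0,0],[0,-0.2,0,0],[0,-0.2,0,0],[0,-0.2,0,0],[0,-0.2,0,0],[0,-0.15,0,0],[0,-0.1,0,0],[0,0,0,0]],
  ],
)

```text
t: 7.73
tool_pos: [0.5353, 0.1108, 0.0801]
orientation: [-3.138, -0.154, -0.003]
force: [-10.8, -0.6, 25.3]
opening: 0.0005
```

>>> carry_out(
  commands=[
    [[0,-0.1,0,0],[0,-0.1,0,0],[0,0,0,0],[0,0,0,0]],
  ],
)

```text
t: 8.07
tool_pos: [0.5351, 0.1127, 0.0801]
orientation: [-3.138, -0.154, -0.003]
force: [-10.6, -1.1, 25.8]
opening: 0.0004
```

>>> carry_out(
  commands=[
    [[0,-0.1,0,0],[0,-0.1,0,0],[0,0,0,0],[0,0,0,0]],
  ],
)

```text
t: 8.4
tool_pos: [0.5349, 0.1145, 0.0801]
orientation: [3.138, 0.154, 0.003]
force: [-11.6, -3.1, 26.7]
opening: 0.0003
```

>>> carry_out(
  commands=[
    [[0,-0.1,0,0],[0,-0.1,0,0],[0,0,0,0],[0,0,0,0]],
  ],
)

```text
t: 8.73
tool_pos: [0.535, 0.1148, 0.0801]
orientation: [3.135, 0.154, 0.003]
force: [-11.5, -9.0, 26.6]
opening: 0.0004
```

```bash
python3 - <<'E'
from h import *
import cv2
s=robot.read_state();print(s["t"],s["tool_pos"],s["force"])
a=robot.read_camera("scene")[:,:,::-1]
cv2.imwrite("pics/s5.png",cv2.resize(a[150:225,285:385],None,fx=8,fy=8,interpolation=cv2.INTER_CUBIC))
E
```

```text
8.7333 [0.53495108 0.11483432 0.08012283] [-11.53612225  -8.97132097  26.57005492]
```

View pics/s5.png

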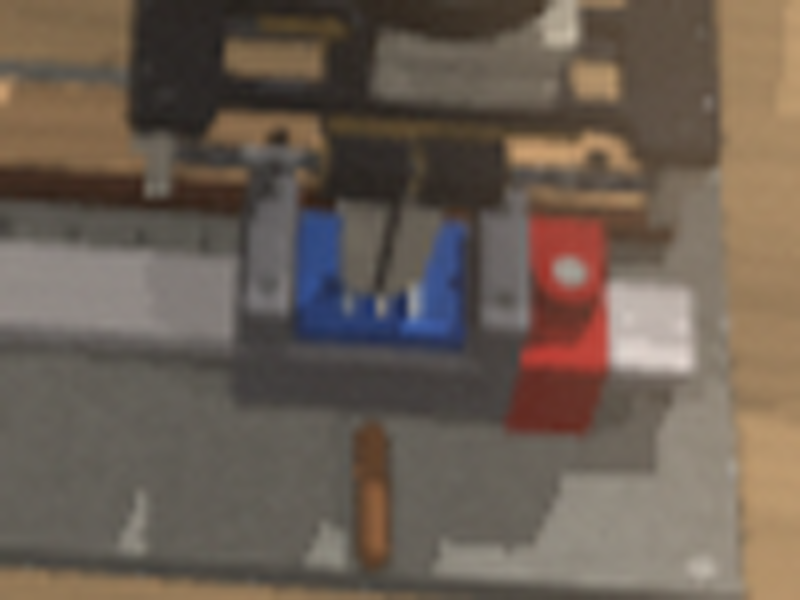

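The carriage is against the stop: the cheek meets the red block at column ~528 with no gap, the TCP stalled and Fy is −9 N. I'll ease the side load a little and then lift straight up.

>>> carry_out(
  commands=[
    [[0,0.1,0,0],[0,0,0,0],[0,0,0,0]],
  ],
)

```text
t: 9.03
tool_pos: [0.5349, 0.1147, 0.0801]
orientation: [3.136, 0.154, 0.003]
force: [-11.4, -5.9, 25.3]
opening: 0.0005
```

>>> carry_out(
  commands=[
    [[0,0,-0.1,0],[0,0,-0.1,0],[0,0,-0.1,0],[0,0,-0.1,0],[0,0,-0.1,0],[0,0,-0.1,0],[0,0,-0.1,0],[0,0,-0.1,0],[0,0,-0.1,0],[0,0,-0.1,0],[0,0,-0.2,0],[0,0,-0.3,0],[0,0,0,0]],
  ],
)

```text
t: 10.12
tool_pos: [0.5339, 0.1156, 0.0921]
orientation: [-3.138, -0.154, -0.001]
force: [-0.0, -0.3, -0.4]
opening: 0.0008
```

>>> carry_out(
  commands=[
    [[0,0,-1,0],[0,0,-2,0],[0,0,-3,0],[0,0,-3,0],[0,0,-3,0],[0,0,-2,0],[-3,0,0,0],[-3,0,0,0],[-3,0,0,0],[-2,0,0,0],[0,0,0,0],[0,0,0,0]],
  ],
)

```text
t: 11.12
tool_pos: [0.4241, 0.1048, 0.2326]
orientation: [-3.138, -0.154, -0.003]
force: [0.2, 0.2, 0.2]
opening: 0.0004
```

```bash
python3 - <<'E'
from h import *
import cv2
s=robot.read_state();print(s["t"],s["tool_pos"],s["force"])
for n,(r,c) in {"scene":((150,225),(285,385)),"top":((220,280),(190,290))}.items():
    a=robot.read_camera(n)[:,:,::-1]; cv2.imwrite(f"pics/{n}6f.png",a)
    cv2.imwrite(f"pics/{n}6.png",cv2.resize(a[slice(*r),slice(*c)],None,fx=8,fy=8,interpolation=cv2.INTER_CUBIC))
E
```

```text
11.1167 [0.4241059  0.10475017 0.23258884] [0.22401969 0.21398021 0.1591056 ]
```

View pics/scene6.png

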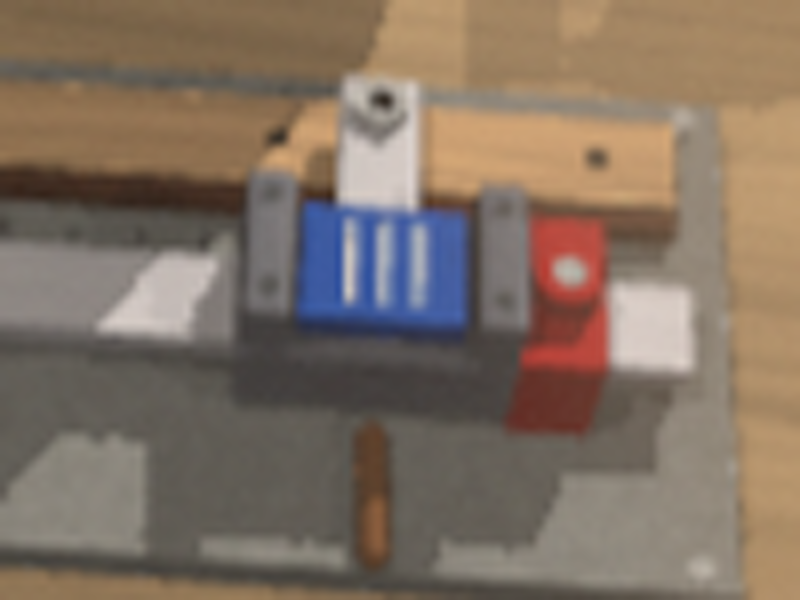

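View pics/top6.png

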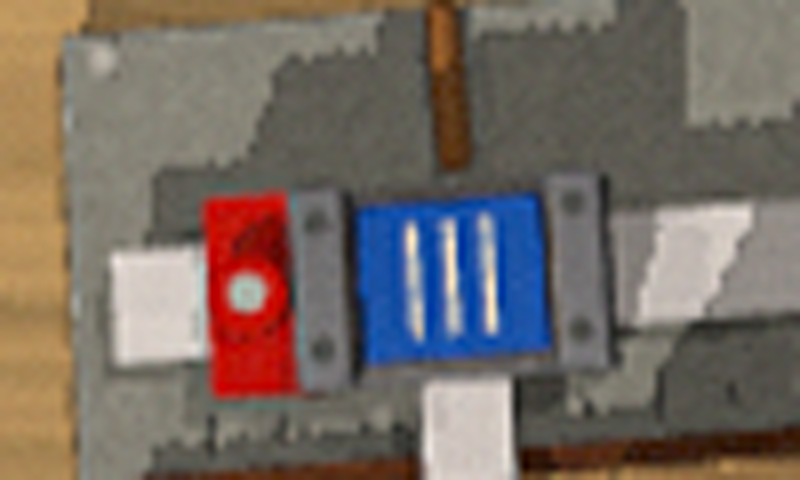

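View pics/scene6f.png

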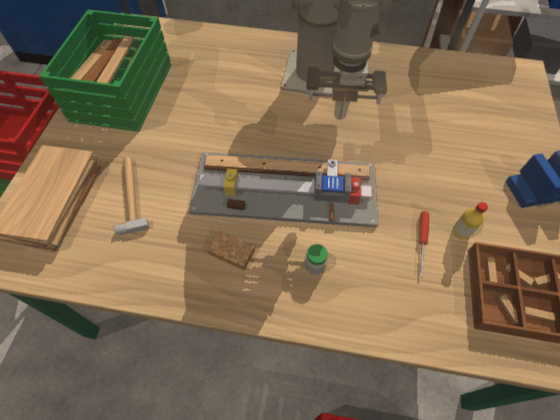

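The carriage sits flush against the red stop in both views, in the same place as when it was pressed (edges 247 and 528). The pad is up, the dowel is unmoved (355–388) and the arm is clear.

```bash
python3 - <<'E'
from h import *
print(robot.close_job())
E
```

```text
the job is handed in; nothing more can be done
None
```

The carriage is against the red stop with the pad up again, and I handed the job in at about 11.2 s of the 38 s allowed.

- **Press and push:** With the fingers closed, I pressed the pad to its hard stop at about 27 N. I then pushed the carriage about 107 mm with the pad held down, until it met the red stop. There the tool stalled, with the force along the rail rising to about 9 N.
- **Release:** I eased that force to about 6 N, lifted straight up to let the pad rise, and moved the arm clear. The force on the tool is back to about zero.
- **Last checks:** Both camera views show the cheek touching the red stop, the carriage unmoved since release, and the pad up. In the overall view the other things on the bench look unmoved.
- **Mismatch:** The dowel lay across the rail direction, not along it as the text says. The carriage passed it with about 6 mm to spare and did not touch it.

I judged the contact with the stop from the pictures and the stall. I did not measure the 65 mm distance again after release.

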